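# Load the wheel lane of the axle press

### The arm

A 7-joint arm with a two-finger parallel gripper is mounted at the origin on the work surface. World frame = base frame: x ahead of the robot, y to its left, z up, the work surface at z = 0. Lengths are in m, angles in rad, forces in N, time in s.
With the tool pointing down it reaches from about 0.425 to 0.95 m from the base axis. Payload 4.7 kg.
Tool frame: the origin (TCP) lies at the very end of the fingers, on their centre line; the grasp point (between the pads) lies 19 mm behind it; z points along the fingers, y is the line along which they close (so a half turn about z gives the same grasp; the last joint's range is limited). The gripper opens to 87 mm and grips with 3 to 60 N. Pads are 19 mm wide; open, the fingers measure 117 mm over their backs; the gripper's body (75 mm by 190 mm) begins 51 mm behind the grasp point.
Start: joints at [-1.188, 0.469, -0.049, 1.532, 0.024, 1.141, -0.082], TCP at [0.27, 0.619, 0.223] pointing down, gripper open.
Joint ranges: [-2.59, 2.59], [-0.33, 1.99], [-1.39, 1.29], [0.1, 2.45], [-1.04, 4.18], [0.21, 1.99], [-2.66, 2.66]. Speed limits (rad/s): [2.57, 2.57, 3.14, 3.14, 3.14, 3.14, 3.14].

### API

Orientations are given as a 3x3 rotation matrix whose columns are the frame's x, y, z axes.
In Python, from bench import r gives the robot as it stands.
- The arm moves only by the tool jog_arm, never from a script. Its argument "moves" is a list of rows, each an object with "delta_rot": the turn, a rotation vector about the world's x, y, z in degrees, a list of three; "offset": the shift along the world's x, y, z in cm, a list of three; "claw": the opening, from -1 (shut) to 1 (fully open). In form: [{"delta_rot": [wx, wy, wz], "offset": [dx, dy, dz], "claw": claw}, ...]. A call has 1 to 20 rows; each row is the pose to reach, as a shift and turn from the pose commanded when the call began; what a row does not reach only later rows make up. A row lasts 1/12 s, in which the tool goes at most 41.7 mm and 7.16 degrees, less where a joint would pass 70% of its speed; a pose out of reach is approached as far as the arm can. A call with a gripper value outside its range is refused whole. The fingers move at their own pace and stop on an object; "force" is the grip in N (left out, the last holds). Time passes only in rows, so rows that repeat a pose let the fingers close. It gives the time, the measured TCP pose, the force, the opening and the grip force at its end, in the units of the state.
- r.sense(): the state, without advancing time (a new reading comes with each control period).
- r.get_image(name): name is "scene" or "top"; returns the picture (420x560x3 uint8, red, green, blue); there is no depth.
- r.get_calibration(name): a dict with "intrinsics" (3x3 intrinsics, pixels), "k1" (the pictures are not rectified: a ray, as slopes to the right and down, at radius r is drawn at 1 + k1 r^2 times it, then the intrinsics apply), "T" (4x4, takes a point from camera to world coordinates). Camera axes: x right, y down, z forward; pixel columns grow to the right and rows downward; lengths in m; the calibration is good to about 2 mm. A picture is of the moment at which its call begins. get_calibration takes no time and is no camera call.
- r.hand_in(): hands the job in; it is judged then, once.
The state is a dict: "time_s": time; "joints": joint angles; "dq": joint speeds; "joint_torque": joint torques, N m; "tool_pos": TCP position; "tcp_rot": TCP orientation; "force": force on the tool from outside, world axes, zero at the start; "ft_torque": the same for the moment, N m; "finger_gap": finger opening in m; "grasp_force": force on a finger pad.
Only numpy, scipy, OpenCV 4.12 (cv2) and the standard library are available. Lean on these libraries where they do the work, as an engineer would, in place of code of your own. Each camera call takes 0.05 s, during which the arm holds its last target. There are 200 camera calls.

### The job

Load the wheel lane of the axle press: using only your fingertips, sweep the three small wheels that lie loose on the feed tray through the narrow gate, one at a time, until all three lie flat in a row wholly inside the lane. Slide them along the deck and never pick them up or lift them, and leave the big wheel, the car body and everything else on the table where they are.

Things in the scene. Friction and masses are not known exactly. Their poses are not given: they have to be found in the camera images.
- press: fixed green axle press with feed tray and wheel lane; place and yaw vary. Origin: on the table below the middle of the gate; z up; -y points from the tray through the gate along the lane, +y back into the tray, x across. All points share these axes. Tray deck and lane floor are one level surface 45 mm above the table. Past y = -128 mm the press head (70 mm wide, to 365 mm above the table) stands over the lane.
- gate (a point): middle of the gate at deck level (press y = 0): a gap 44 mm wide (x -22..22 mm) in a wall 6 mm high. Two guides, also 6 mm high, funnel into it at 45 degrees from about x = +-54 mm, y = 32 mm to the gate's edges. A wheel is 16 mm thick, so fingertips 9 mm above the deck pass over wall, guides and rails and still push it.
- lane (a point): middle of the lane floor, 82 mm beyond the gate. The lane is 44 mm wide between two aluminium rails 6 mm high and 12 mm wide, straight from the gate to a steel stop 14 mm high 165 mm beyond the gate. Each wheel pushed in pushes the earlier ones on; three take up 114 mm, so none need reach the stop.
- tray (a point): middle of the plywood tray deck, 162 mm behind the gate (+y). The tray's inside is 230 mm across x and 323 mm along y, with a rim 12 mm high and 12 mm wide on the three sides away from the gate.
- wheel_a: one of three alike small black toy wheels, a disc 38 mm in diameter and 16 mm thick with a small bright axle hole in its middle, about 13 to 24 g, lying flat and loose on the tray deck. Origin: centre of its underside, z up. It slides with ordinary dry friction, and two fingertips some 20 mm apart push it without its slipping off sideways.
- wheel_b: one of three alike small black toy wheels, a disc 38 mm in diameter and 16 mm thick with a small bright axle hole in its middle, about 13 to 24 g, lying flat and loose on the tray deck. Origin: centre of its underside, z up. It slides with ordinary dry friction, and two fingertips some 20 mm apart push it without its slipping off sideways.
- wheel_c: one of three alike small black toy wheels, a disc 38 mm in diameter and 16 mm thick with a small bright axle hole in its middle, about 13 to 24 g, lying flat and loose on the tray deck. Origin: centre of its underside, z up. It slides with ordinary dry friction, and two fingertips some 20 mm apart push it without its slipping off sideways.
- big_wheel: a bigger black wheel, 56 mm in diameter and 20 mm thick, lying flat on the tray in its back corner; it does not fit through the gate. Origin: centre of its underside. Bystander: leave it where it is.
- car_body: an unfinished pale wooden toy car body without wheels, 112 mm long (its y), 44 mm wide, 53 mm high, standing on the tray along the rim on the -x side. Origin: centre of its underside. Bystander: leave it where it is.
- car_done: a finished wooden toy car with wheels, 112 x 70 x 61 mm, on the table beyond the tray. Origin: centre of its underside on the table. Bystander: leave it where it is.
- tin_can: an open steel can, 74 mm in diameter, 105 mm high, on the table. Origin: centre of its underside. Bystander: leave it where it is.
- screwdriver: a screwdriver lying on the table. Origin: under the tool. Bystander: leave it where it is.
- glue: an orange bottle, 68 mm in diameter, 190 mm high, on the table. Origin: centre of its underside. Bystander: leave it where it is.
- drill: a cordless drill lying on its side on the table, about 240 x 190 mm, 56 mm high. Origin: under its motor housing. Bystander: leave it where it is.
There are look-alikes about, which are no part of the job. What is shaped like the wheel_a but red is not meant. Leave any white look-alike of the wheel_b alone.

How it is judged:
By the outcome, as a careful person would: the job done as asked, in the order asked, and still so for the second after the job is handed in, with the robot touching nothing.
It also fails if it takes over 67 s, if anything falls off the work surface, if the arm or the gripper's body presses on something with over 40 N, if the wrist force passes 120 N, or if a joint passes its speed limit or range.

## Working session

There is one attempt and no reset: what is moved stays moved. The work goes in short steps, Python scripts to look and compute and a tool call to move; the robot and the scene stay as the last step left them, time stands still between calls to the robot, and variables do not carry over. Pictures are saved under pics/ and viewed, at most 10 in all, crops included, and the job is handed in when it is done.

Besides the shell and the picture viewer there is one more tool, called as name(argument=value, ...), one argument or row to a line, values as JSON. jog_arm: Moves the arm, as the interface text tells. Its arguments: {"type":"object","properties":{"moves":{"type":"array"},"force":{"type":"number"}},"required":["moves"]}

```bash
mkdir -p pics; ls
python3 - <<'E'
from bench import r
import cv2
for n in("top","scene"):
    im=r.get_image(n); cv2.imwrite(f"pics/{n}0.png",im[:,:,::-1])
    c=r.get_calibration(n); print(n,c)
s=r.sense(); print(s["time_s"],s["tool_pos"],s["tcp_rot"],s["finger_gap"])
E
```

```text
pics
top {'intrinsics': array([[432.01403779,   0.        , 273.61069674],
       [  0.        , 432.01403779, 205.84192221],
       [  0.        ,   0.        ,   1.        ]]), 'k1': 0.03703959895762189, 'T': array([[-0.02131781, -0.99469491,  0.10063589,  0.377309  ],
       [-0.99955178,  0.01908864, -0.02306216,  0.16351424],
       [ 0.02101882, -0.10108241, -0.994656  ,  1.27646082],
       [ 0.        ,  0.        ,  0.        ,  1.        ]])}
scene {'intrinsics': array([[499.25560615,   0.        , 275.45550331],
       [  0.        , 499.25560615, 204.76519129],
       [  0.        ,   0.        ,   1.        ]]), 'k1': 0.004278529155775574, 'T': array([[-0.7608515 ,  0.37167247, -0.53194414,  1.20181221],
       [ 0.64892322,  0.43336209, -0.62537665,  0.97989986],
       [-0.00191086, -0.82100967, -0.57091109,  0.82755297],
       [ 0.        ,  0.        ,  0.        ,  1.        ]])}
0.1 [0.26994651 0.61808466 0.22162473] [[-9.16423544e-01  4.00209301e-01 -6.34961561e-04]
 [ 4.00209800e-01  9.16422140e-01 -1.60529901e-03]
 [-6.05627635e-05 -1.72525165e-03 -9.99998510e-01]] 0.08704474197301285
```

View pics/top0.png

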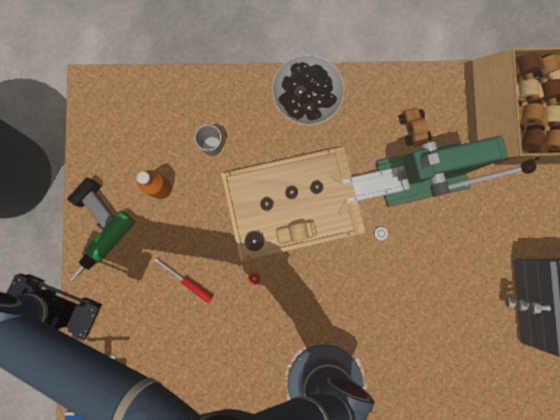

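View pics/scene0.png

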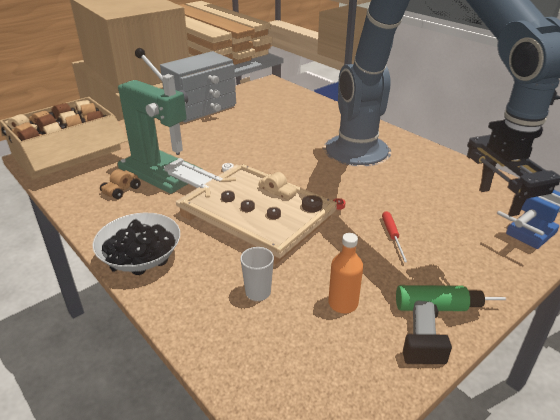

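The small black wheels are at top (267,204), (292,192) and (317,187). Things that could be mistaken for them: the big wheel (255,241), the red one (254,279), the white one (381,233), and the bowl of black wheels (308,90). I choose the three on the deck and check them with a close crop.

```bash
cat > h.py <<'E'
import numpy as np, cv2
from bench import r
def ray(n,px,z):
    c=r.get_calibration(n);T=c["T"]
    u=cv2.undistortPoints(np.array(px,float).reshape(-1,1,2),c["intrinsics"],np.array([c["k1"],0,0,0.]))[:,0]
    d=np.c_[u,np.ones(len(u))]@T[:3,:3].T; o=T[:3,3]
    return o+d*((z-o[2])/d[:,2])[:,None]
def wheels(im,x0=222,x1=420,y0=145,y1=260):
    """dark blobs -> list of (px,area)"""
    m=np.zeros(im.shape[:2],np.uint8); m[y0:y1,x0:x1]=(im.max(2)<62)[y0:y1,x0:x1]*255
    k,l,s,c=cv2.connectedComponentsWithStats(m)
    return [(c[i],s[i]) for i in range(1,k) if s[i,4]>40]
E
python3 - <<'E'
from h import *
im=r.get_image("top")
for c,s in wheels(im): print(c.round(1),s,ray("top",[c],.058).round(4))
hsv=cv2.cvtColor(im,cv2.COLOR_RGB2HSV)
m=((hsv[...,1]<45)&(hsv[...,2]>110)).astype(np.uint8)*255
m2=np.zeros_like(m);m2[155:215,335:415]=m[155:215,335:415]
k,l,s,c=cv2.connectedComponentsWithStats(m2)
for i in range(1,k):
    if s[i,4]>60:
        b=cv2.boxPoints(cv2.minAreaRect(np.argwhere(l==i)[:,::-1].astype(np.float32)))
        print(s[i],b.round(1).tolist(),ray("top",b,.049).round(4).tolist())
cv2.imwrite("pics/crop.png",cv2.resize(im[140:265,215:425],None,fx=3.8,fy=3.8,interpolation=cv2.INTER_CUBIC)[:,:,::-1])
E
```

```text
[410.4 168.1] [401 153  19  30 293] [[ 0.602  -0.2596  0.058 ]]
[254.4 244.7] [247 235  16  15 106] [[0.3922 0.1915 0.058 ]]
[ 343  168   67   34 1286] [[342.0, 178.8000030517578], [404.3999938964844, 164.60000610351562], [410.0, 189.1999969482422], [347.6000061035156, 203.39999389648438]] [[0.5761, -0.0638, 0.049], [0.6141, -0.2457, 0.049], [0.542, -0.2582, 0.049], [0.5045, -0.0772, 0.049]]
```

View pics/crop.png

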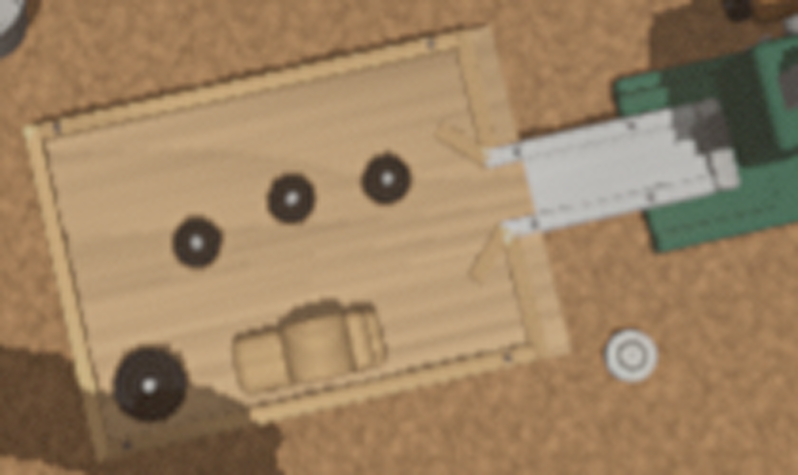

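```bash
cat >> h.py <<'E'
def small(im,thr=85):
    m=np.zeros(im.shape[:2],np.uint8); m[150:255,228:405]=(im.max(2)<thr)[150:255,228:405]*255
    cs,_=cv2.findContours(m,cv2.RETR_EXTERNAL,cv2.CHAIN_APPROX_NONE)
    return [(cv2.minEnclosingCircle(c),cv2.contourArea(c)) for c in cs if cv2.contourArea(c)>50]
E
python3 - <<'E'
from h import *
im=r.get_image("top")
for (c,rad),a in small(im): print(np.round(c,1),round(rad,1),a,ray("top",[c],.057).round(4))
cr=lambda p:(np.array(p)+.5)/3.8-.5+[215,140]
B=ray("top",cr([(27,127),(490,28),(567,350),(100,460)]),.057)
print(B.round(4)); 
for i,j in((0,1),(3,2),(0,3),(1,2)):
    d=B[j]-B[i]; print(np.hypot(*d[:2]).round(4),np.degrees(np.arctan2(d[0],-d[1])).round(2))
G=ray("top",cr([(487,150),(506,235),(487,164),(506,221),(484,165),(501,226)]),.051);print(G.round(4))
# rail outer edges by gradient along lane
R=ray("top",cr([(520,142),(670,110),(540,230),(735,187)]),.051);print(R.round(4))
for i in(0,2):
    d=R[i+1]-R[i];print(np.degrees(np.arctan2(d[0],-d[1])).round(2))
P=ray("scene",[(229,196),(248,206),(274,213)],.061);print(P.round(4))
E
```

```text
[253.9 241.2] 9.7 262.5 [[0.4019 0.1927 0.057 ]]
[266.6 203.3] 5.9 94.0 [[0.5083 0.1551 0.057 ]]
[291.1 192. ] 5.8 85.5 [[0.5394 0.0844 0.057 ]]
[316.2 186.7] 5.7 87.5 [[0.5533 0.0125 0.057 ]]
[397.9 166. ] 13.5 191.0 [[ 0.6089 -0.2241  0.057 ]]
[[ 0.5975  0.2811  0.057 ]
 [ 0.6673 -0.0701  0.057 ]
 [ 0.4222 -0.1184  0.057 ]
 [ 0.3484  0.2298  0.057 ]]
0.3581 11.25
0.356 11.97
0.2543 -78.36
0.2498 -78.86
[[ 0.5748 -0.0656  0.051 ]
 [ 0.5098 -0.0775  0.051 ]
 [ 0.5641 -0.0652  0.051 ]
 [ 0.5204 -0.0779  0.051 ]
 [ 0.5633 -0.0629  0.051 ]
 [ 0.5167 -0.074   0.051 ]]
[[ 0.5804 -0.0908  0.051 ]
 [ 0.6028 -0.2057  0.051 ]
 [ 0.5131 -0.1033  0.051 ]
 [ 0.5429 -0.2521  0.051 ]]
11.03
11.35
[[0.5574 0.0245 0.061 ]
 [0.5472 0.0967 0.061 ]
 [0.5151 0.1666 0.061 ]]
```

The crop confirms three plain black 38 mm discs on the deck, at crop (387,178), (291,197) and (197,241). The gate is at about crop (496,192). From the tray and rails I get gate ≈ (0.541, -0.072) and yaw 11.5°. In press coordinates the wheels are at about (29,80), (30,154) and (13,229) mm. First I move above the spot behind the nearest wheel.

jog_arm(
  moves=[
    {"offset": [27.7, -57.4, 0], "delta_rot": [0, 0, -55], "claw": -0.4},
    {"offset": [27.7, -57.4, 0], "delta_rot": [0, 0, -55], "claw": -0.4},
    {"offset": [27.7, -57.4, 0], "delta_rot": [0, 0, -55], "claw": -0.4},
    {"offset": [27.7, -57.4, 0], "delta_rot": [0, 0, -55], "claw": -0.4},
    {"offset": [27.7, -57.4, 0], "delta_rot": [0, 0, -55], "claw": -0.4},
    {"offset": [27.7, -57.4, 0], "delta_rot": [0, 0, -55], "claw": -0.4},
    {"offset": [27.7, -57.4, 0], "delta_rot": [0, 0, -55], "claw": -0.4},
    {"offset": [27.7, -57.4, 0], "delta_rot": [0, 0, -55], "claw": -0.4},
    {"offset": [27.7, -57.4, 0], "delta_rot": [0, 0, -55], "claw": -0.4},
    {"offset": [27.7, -57.4, 0], "delta_rot": [0, 0, -55], "claw": -0.4},
    {"offset": [27.7, -57.4, 0], "delta_rot": [0, 0, -55], "claw": -0.4},
    {"offset": [27.7, -57.4, 0], "delta_rot": [0, 0, -55], "claw": -0.4},
    {"offset": [27.7, -57.4, 0], "delta_rot": [0, 0, -55], "claw": -0.4},
    {"offset": [27.7, -57.4, 0], "delta_rot": [0, 0, -55], "claw": -0.4},
    {"offset": [27.7, -57.4, 0], "delta_rot": [0, 0, -55], "claw": -0.4},
    {"offset": [27.7, -57.4, 0], "delta_rot": [0, 0, -55], "claw": -0.4},
    {"offset": [27.7, -57.4, 0], "delta_rot": [0, 0, -55], "claw": -0.4},
    {"offset": [27.7, -57.4, 0], "delta_rot": [0, 0, -55], "claw": -0.4},
    {"offset": [27.7, -57.4, 0], "delta_rot": [0, 0, -55], "claw": -0.4},
    {"offset": [27.7, -57.4, 0], "delta_rot": [0, 0, -55], "claw": -0.4},
  ],
)

```text
time_s: 1.87
tool_pos: [0.5465, 0.0466, 0.2224]
tcp_rot: [[-0.201, 0.98, -0.001], [0.98, 0.201, 0.001], [0.001, -0.0, -1.0]]
force: [0.5, 0.5, -0.4]
finger_gap: 0.0256
grasp_force: 0.0
```

jog_arm(
  moves=[
    {"offset": [0, 0, -4], "delta_rot": [0, 0, 0], "claw": -0.4},
    {"offset": [0, 0, -8], "delta_rot": [0, 0, 0], "claw": -0.4},
    {"offset": [0, 0, -12], "delta_rot": [0, 0, 0], "claw": -0.4},
    {"offset": [0, 0, -15], "delta_rot": [0, 0, 0], "claw": -0.4},
    {"offset": [0, 0, -15], "delta_rot": [0, 0, 0], "claw": -0.4},
    {"offset": [0, 0, -15], "delta_rot": [0, 0, 0], "claw": -0.4},
    {"offset": [0, 0, -15], "delta_rot": [0, 0, 0], "claw": -0.4},
  ],
)

```text
time_s: 2.45
tool_pos: [0.5484, 0.0455, 0.0742]
tcp_rot: [[-0.199, 0.98, 0.003], [0.98, 0.199, 0.001], [0.0, 0.003, -1.0]]
force: [0.5, -0.1, 0.8]
finger_gap: 0.0263
grasp_force: 0.0
```

Run:
```python
from h import *
for n,(a,b,c,d) in(("s1",(140,280,150,350)),):
    im=r.get_image("scene");cv2.imwrite(f"pics/{n}.png",cv2.resize(im[a:b,c:d],None,fx=4,fy=4,interpolation=cv2.INTER_CUBIC)[:,:,::-1])
print(r.sense()["tool_pos"])
```

```text
[0.54894354 0.04535028 0.07485207]
```

View pics/s1.png

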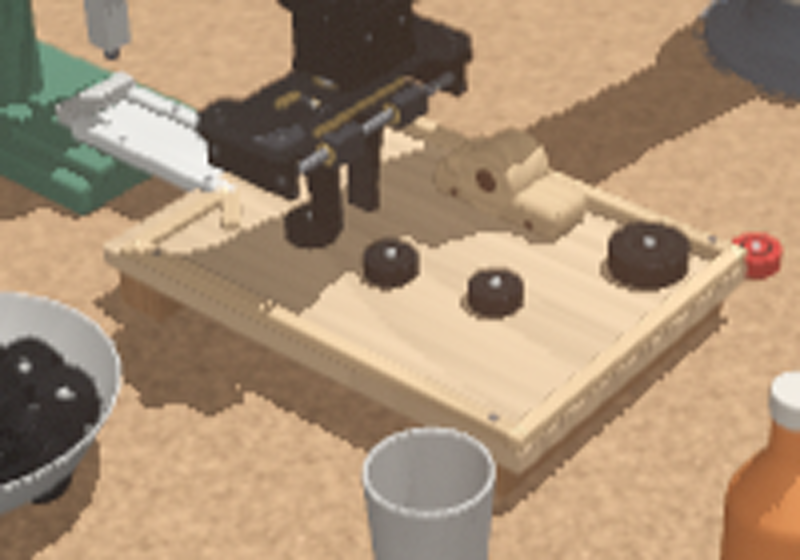

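The fingers, at crop (320,215), hang directly behind the nearest wheel and clear of the second one at (390,262). Next I lower them and push diagonally to the gate mouth.

jog_arm(
  moves=[
    {"offset": [0, 0, -1.0], "delta_rot": [0, 0, 0], "claw": -0.4},
    {"offset": [0, 0, -1.9], "delta_rot": [0, 0, 0], "claw": -0.4},
    {"offset": [0, 0, -1.9], "delta_rot": [0, 0, 0], "claw": -0.4},
    {"offset": [0, 0, -1.9], "delta_rot": [0, 0, 0], "claw": -0.4},
    {"offset": [0, -0.5, -1.9], "delta_rot": [0, 0, 0], "claw": -0.4},
    {"offset": [0, -1.0, -1.9], "delta_rot": [0, 0, 0], "claw": -0.4},
    {"offset": [-0.2, -1.7, -1.9], "delta_rot": [0, 0, 0], "claw": -0.4},
    {"offset": [-0.35, -2.5, -1.9], "delta_rot": [0, 0, 0], "claw": -0.4},
    {"offset": [-0.5, -3.2, -1.9], "delta_rot": [0, 0, 0], "claw": -0.4},
    {"offset": [-0.7, -4.0, -1.9], "delta_rot": [0, 0, 0], "claw": -0.4},
    {"offset": [-0.85, -4.8, -1.9], "delta_rot": [0, 0, 0], "claw": -0.4},
    {"offset": [-1.05, -5.5, -1.9], "delta_rot": [0, 0, 0], "claw": -0.4},
    {"offset": [-1.2, -6.3, -1.9], "delta_rot": [0, 0, 0], "claw": -0.4},
    {"offset": [-1.4, -7.0, -1.9], "delta_rot": [0, 0, 0], "claw": -0.4},
    {"offset": [-1.55, -7.8, -1.9], "delta_rot": [0, 0, 0], "claw": -0.4},
    {"offset": [-1.55, -7.8, -1.9], "delta_rot": [0, 0, 0], "claw": -0.4},
  ],
)

```text
time_s: 3.83
tool_pos: [0.5311, -0.0357, 0.0536]
tcp_rot: [[-0.195, 0.981, -0.0], [0.981, 0.195, -0.001], [-0.001, -0.0, -1.0]]
force: [-0.5, 0.2, -0.4]
finger_gap: 0.0268
grasp_force: 0.0
```

Run:
```python
from h import *
im=r.get_image("scene");cv2.imwrite("pics/s2.png",cv2.resize(im[140:240,140:300],None,fx=5,fy=5,interpolation=cv2.INTER_CUBIC)[:,:,::-1])
s=r.sense();print(s["tool_pos"],s["force"],s["finger_gap"])
```

```text
[ 0.53140203 -0.03456392  0.05360412] [ 1.1678148  -0.03108264  0.16549214] 0.02600423848312812
```

View pics/s2.png

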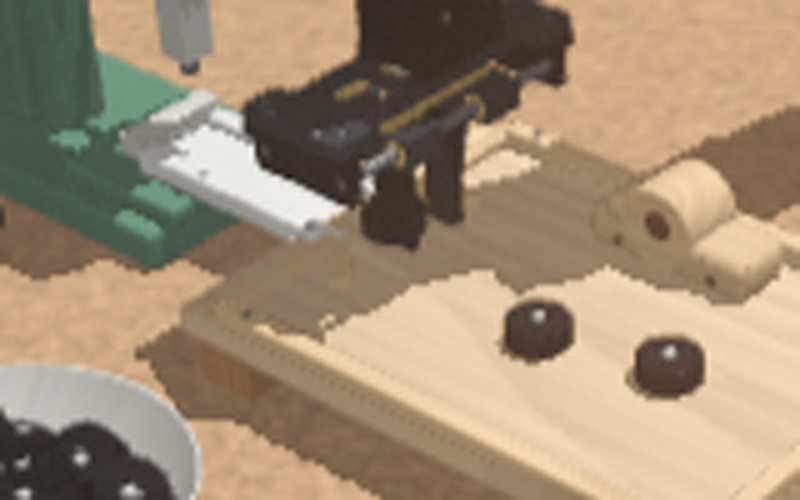

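The wheel, seen dark at crop (385,225), sits ahead of the fingers at the gate mouth. The other two are undisturbed at (538,328) and (668,365). I push straight through, then back off and up.

jog_arm(
  moves=[
    {"offset": [0.2, -0.7, 0], "delta_rot": [0, 0, 0], "claw": -0.4},
    {"offset": [0.35, -1.4, 0], "delta_rot": [0, 0, 0], "claw": -0.4},
    {"offset": [0.5, -2.1, 0], "delta_rot": [0, 0, 0], "claw": -0.4},
    {"offset": [0.65, -2.8, 0], "delta_rot": [0, 0, 0], "claw": -0.4},
    {"offset": [0.85, -3.5, 0], "delta_rot": [0, 0, 0], "claw": -0.4},
    {"offset": [1.0, -4.2, 0], "delta_rot": [0, 0, 0], "claw": -0.4},
    {"offset": [1.2, -4.9, 0], "delta_rot": [0, 0, 0], "claw": -0.4},
    {"offset": [1.2, -4.9, 0], "delta_rot": [0, 0, 0], "claw": -0.4},
    {"offset": [1.2, -4.9, 0], "delta_rot": [0, 0, 0], "claw": -0.4},
    {"offset": [1.0, -3.9, 0], "delta_rot": [0, 0, 0], "claw": -0.4},
    {"offset": [1.0, -3.9, 4], "delta_rot": [0, 0, 0], "claw": -0.4},
    {"offset": [2.0, 0.0, 5], "delta_rot": [0, 0, 0], "claw": -0.4},
    {"offset": [2.0, 4.0, 5], "delta_rot": [0, 0, 0], "claw": -0.4},
    {"offset": [1.6, 8.0, 5], "delta_rot": [0, 0, 0], "claw": -0.4},
    {"offset": [1.6, 12.0, 5], "delta_rot": [0, 0, 0], "claw": -0.4},
    {"offset": [1.6, 15.4, 3], "delta_rot": [0, 0, 0], "claw": -0.4},
    {"offset": [1.6, 15.4, 2], "delta_rot": [0, 0, 0], "claw": -0.4},
    {"offset": [1.6, 15.4, 2], "delta_rot": [0, 0, 0], "claw": -0.4},
  ],
)

```text
time_s: 5.38
tool_pos: [0.5447, 0.1246, 0.0712]
tcp_rot: [[-0.205, 0.979, -0.005], [0.979, 0.205, -0.0], [0.001, -0.005, -1.0]]
force: [0.6, -0.1, 0.3]
finger_gap: 0.0262
grasp_force: 0.0
```

```bash
cat >> h.py <<'E'
G=np.array([.541,-.072]);a=np.radians(11.5);X=np.array([np.cos(a),np.sin(a)]);Y=np.array([-np.sin(a),np.cos(a)])
def press(p): d=np.array(p)[:2]-G; return np.round([d@X*1e3,d@Y*1e3],1)
E
python3 - <<'E'
from h import *
im=r.get_image("scene");cv2.imwrite("pics/s3.png",cv2.resize(im[140:240,140:300],None,fx=5,fy=5,interpolation=cv2.INTER_CUBIC)[:,:,::-1])
s=r.sense();print(s["time_s"],s["tool_pos"],press(s["tool_pos"]),s["force"],s["finger_gap"])
E
```

```text
5.4333 [0.54579118 0.12189649 0.07236668] [ 43.4 189. ] [ 0.15641402 -0.76417642  1.00275371] 0.02627202459002806
```

View pics/s3.png

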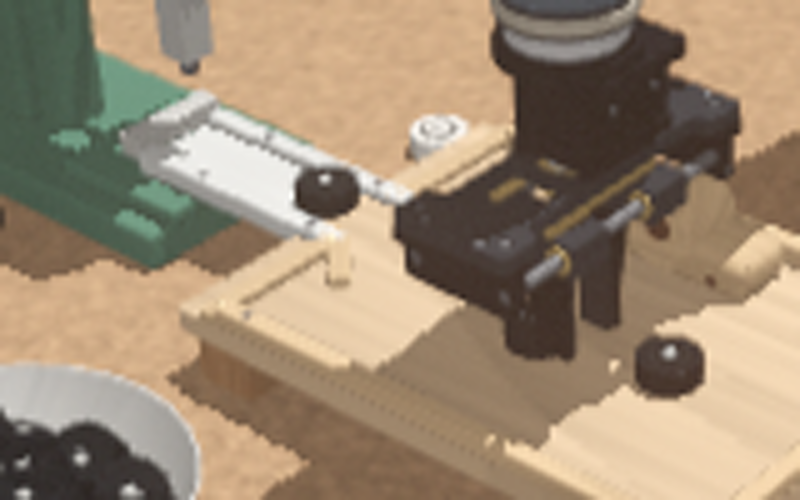

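The first wheel is in the lane at crop (327,190). The fingers are behind the second wheel but 13 mm too far across, so I shift, lower and push.

jog_arm(
  moves=[
    {"offset": [-1.3, -0.25, 0], "delta_rot": [0, 0, 0], "claw": -0.4},
    {"offset": [-1.3, -0.25, 0], "delta_rot": [0, 0, 0], "claw": -0.4},
    {"offset": [-1.3, -0.25, -1.0], "delta_rot": [0, 0, 0], "claw": -0.4},
    {"offset": [-1.3, -0.25, -1.9], "delta_rot": [0, 0, 0], "claw": -0.4},
    {"offset": [-1.3, -0.25, -1.9], "delta_rot": [0, 0, 0], "claw": -0.4},
    {"offset": [-1.2, -0.7, -1.9], "delta_rot": [0, 0, 0], "claw": -0.4},
    {"offset": [-1.1, -1.3, -1.9], "delta_rot": [0, 0, 0], "claw": -0.4},
    {"offset": [-1.1, -2.2, -1.9], "delta_rot": [0, 0, 0], "claw": -0.4},
    {"offset": [-1.15, -3.2, -1.9], "delta_rot": [0, 0, 0], "claw": -0.4},
    {"offset": [-1.15, -4.2, -1.9], "delta_rot": [0, 0, 0], "claw": -0.4},
    {"offset": [-1.2, -5.2, -1.9], "delta_rot": [0, 0, 0], "claw": -0.4},
    {"offset": [-1.2, -6.2, -1.9], "delta_rot": [0, 0, 0], "claw": -0.4},
    {"offset": [-1.25, -7.2, -1.9], "delta_rot": [0, 0, 0], "claw": -0.4},
    {"offset": [-1.3, -8.3, -1.9], "delta_rot": [0, 0, 0], "claw": -0.4},
    {"offset": [-1.3, -9.4, -1.9], "delta_rot": [0, 0, 0], "claw": -0.4},
    {"offset": [-1.35, -10.5, -1.9], "delta_rot": [0, 0, 0], "claw": -0.4},
    {"offset": [-1.35, -11.6, -1.9], "delta_rot": [0, 0, 0], "claw": -0.4},
    {"offset": [-1.4, -12.7, -1.9], "delta_rot": [0, 0, 0], "claw": -0.4},
    {"offset": [-1.4, -13.7, -1.9], "delta_rot": [0, 0, 0], "claw": -0.4},
    {"offset": [-1.45, -14.7, -1.9], "delta_rot": [0, 0, 0], "claw": -0.4},
  ],
)

```text
time_s: 7.1
tool_pos: [0.5332, -0.0275, 0.0546]
tcp_rot: [[-0.198, 0.98, 0.0], [0.98, 0.198, 0.0], [0.0, 0.0, -1.0]]
force: [-0.3, 0.5, 0.1]
finger_gap: 0.026
grasp_force: 0.1
```

Run:
```python
from h import *
im=r.get_image("scene");cv2.imwrite("pics/s4.png",cv2.resize(im[140:240,140:300],None,fx=5,fy=5,interpolation=cv2.INTER_CUBIC)[:,:,::-1])
s=r.sense();print(s["time_s"],s["tool_pos"],press(s["tool_pos"]),s["force"],s["finger_gap"])
```

```text
7.15 [ 0.53295777 -0.03003069  0.05470028] [ 0.5 42.7] [ 0.19408694 -1.5471478  -0.02492959] 0.026237804865789346
```

View pics/s4.png

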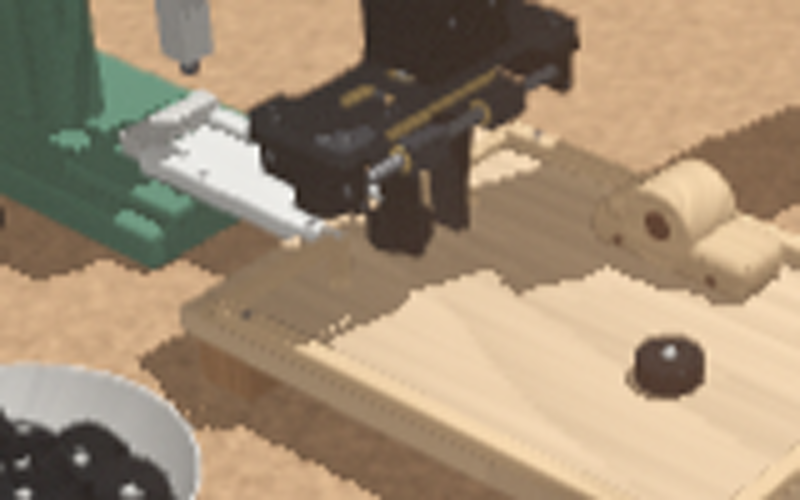

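jog_arm(
  moves=[
    {"offset": [0.15, -0.8, 0], "delta_rot": [0, 0, 0], "claw": -0.4},
    {"offset": [0.3, -1.6, 0], "delta_rot": [0, 0, 0], "claw": -0.4},
    {"offset": [0.5, -2.4, 0], "delta_rot": [0, 0, 0], "claw": -0.4},
    {"offset": [0.65, -3.2, 0], "delta_rot": [0, 0, 0], "claw": -0.4},
    {"offset": [0.8, -4.0, 0], "delta_rot": [0, 0, 0], "claw": -0.4},
    {"offset": [0.95, -4.7, 0], "delta_rot": [0, 0, 0], "claw": -0.4},
    {"offset": [1.1, -5.4, 0], "delta_rot": [0, 0, 0], "claw": -0.4},
    {"offset": [1.1, -5.4, 0], "delta_rot": [0, 0, 0], "claw": -0.4},
    {"offset": [1.1, -5.4, 0], "delta_rot": [0, 0, 0], "claw": -0.4},
    {"offset": [0.9, -4.4, 0], "delta_rot": [0, 0, 0], "claw": -0.4},
    {"offset": [0.9, -4.4, 4], "delta_rot": [0, 0, 0], "claw": -0.4},
    {"offset": [0, 0, 5], "delta_rot": [0, 0, 0], "claw": -0.4},
    {"offset": [-0.5, 4.0, 5], "delta_rot": [0, 0, 0], "claw": -0.4},
    {"offset": [-1.1, 8.0, 5], "delta_rot": [0, 0, 0], "claw": -0.4},
    {"offset": [-1.7, 12.0, 5], "delta_rot": [0, 0, 0], "claw": -0.4},
    {"offset": [-2.3, 16.0, 5], "delta_rot": [0, 0, 0], "claw": -0.4},
    {"offset": [-2.9, 20.0, 5], "delta_rot": [0, 0, 0], "claw": -0.4},
    {"offset": [-3.2, 22.0, 3], "delta_rot": [0, 0, 0], "claw": -0.4},
    {"offset": [-3.2, 22.0, 2], "delta_rot": [0, 0, 0], "claw": -0.4},
    {"offset": [-3.2, 22.0, 2], "delta_rot": [0, 0, 0], "claw": -0.4},
  ],
)

```text
time_s: 8.82
tool_pos: [0.4981, 0.1957, 0.0724]
tcp_rot: [[-0.203, 0.979, -0.005], [0.979, 0.203, -0.002], [-0.001, -0.005, -1.0]]
force: [-0.3, -0.5, 0.5]
finger_gap: 0.0261
grasp_force: 0.0
```

Run:
```python
from h import *
im=r.get_image("scene");cv2.imwrite("pics/s5.png",cv2.resize(im[140:240,140:300],None,fx=5,fy=5,interpolation=cv2.INTER_CUBIC)[:,:,::-1])
s=r.sense();print(s["time_s"],s["tool_pos"],press(s["tool_pos"]),s["force"],s["finger_gap"])
```

```text
8.8667 [0.49939523 0.1938746  0.07347122] [ 12.2 268.8] [-0.48024801 -0.51739459 -0.54951694] 0.025980928314628195
```

View pics/s5.png

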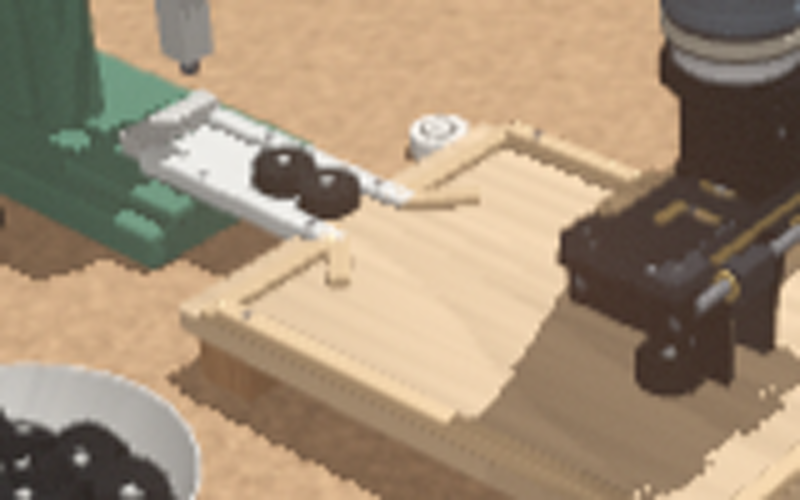

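Two wheels lie in the lane at crop (283,170) and (329,192), and the third at (668,362) is right ahead of the fingers. I lower and push it.

jog_arm(
  moves=[
    {"offset": [0, 0, -1.0], "delta_rot": [0, 0, 0], "claw": -0.4},
    {"offset": [0, 0, -1.9], "delta_rot": [0, 0, 0], "claw": -0.4},
    {"offset": [0, 0, -1.9], "delta_rot": [0, 0, 0], "claw": -0.4},
    {"offset": [0.15, -0.7, -1.9], "delta_rot": [0, 0, 0], "claw": -0.4},
    {"offset": [0.3, -1.4, -1.9], "delta_rot": [0, 0, 0], "claw": -0.4},
    {"offset": [0.45, -2.3, -1.9], "delta_rot": [0, 0, 0], "claw": -0.4},
    {"offset": [0.6, -3.3, -1.9], "delta_rot": [0, 0, 0], "claw": -0.4},
    {"offset": [0.7, -4.3, -1.9], "delta_rot": [0, 0, 0], "claw": -0.4},
    {"offset": [0.85, -5.3, -1.9], "delta_rot": [0, 0, 0], "claw": -0.4},
    {"offset": [1.0, -6.4, -1.9], "delta_rot": [0, 0, 0], "claw": -0.4},
    {"offset": [1.15, -7.5, -1.9], "delta_rot": [0, 0, 0], "claw": -0.4},
    {"offset": [1.3, -8.6, -1.9], "delta_rot": [0, 0, 0], "claw": -0.4},
    {"offset": [1.5, -9.7, -1.9], "delta_rot": [0, 0, 0], "claw": -0.4},
    {"offset": [1.65, -10.8, -1.9], "delta_rot": [0, 0, 0], "claw": -0.4},
    {"offset": [1.8, -11.9, -1.9], "delta_rot": [0, 0, 0], "claw": -0.4},
    {"offset": [1.95, -13.0, -1.9], "delta_rot": [0, 0, 0], "claw": -0.4},
    {"offset": [2.1, -14.0, -1.9], "delta_rot": [0, 0, 0], "claw": -0.4},
    {"offset": [2.25, -15.0, -1.9], "delta_rot": [0, 0, 0], "claw": -0.4},
    {"offset": [2.35, -15.7, -1.9], "delta_rot": [0, 0, 0], "claw": -0.4},
    {"offset": [2.35, -15.7, -1.9], "delta_rot": [0, 0, 0], "claw": -0.4},
  ],
)

```text
time_s: 10.53
tool_pos: [0.5249, 0.0344, 0.0557]
tcp_rot: [[-0.195, 0.981, 0.0], [0.981, 0.195, -0.001], [-0.001, 0.0, -1.0]]
force: [-0.7, -0.6, -0.3]
finger_gap: 0.026
grasp_force: 0.0
```

Run:
```python
from h import *
im=r.get_image("scene");cv2.imwrite("pics/s6.png",cv2.resize(im[140:240,140:300],None,fx=5,fy=5,interpolation=cv2.INTER_CUBIC)[:,:,::-1])
s=r.sense();print(s["time_s"],s["tool_pos"],press(s["tool_pos"]),s["force"],s["finger_gap"])
```

```text
10.5833 [0.52473744 0.03564206 0.05557586] [  5.5 108.7] [ 0.05273357  0.46489245 -0.24446924] 0.02606649797378675
```

View pics/s6.png

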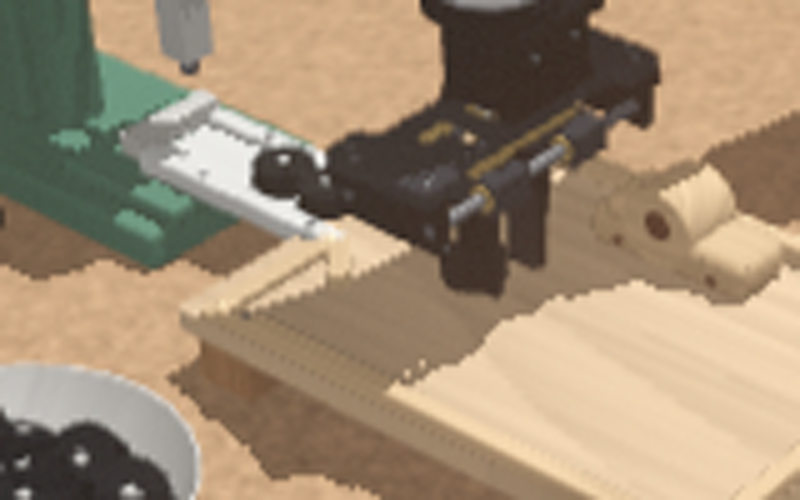

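jog_arm(
  moves=[
    {"offset": [0.1, -0.9, 0], "delta_rot": [0, 0, 0], "claw": -0.4},
    {"offset": [0.2, -1.8, 0], "delta_rot": [0, 0, 0], "claw": -0.4},
    {"offset": [0.3, -2.7, 0], "delta_rot": [0, 0, 0], "claw": -0.4},
    {"offset": [0.4, -3.6, 0], "delta_rot": [0, 0, 0], "claw": -0.4},
    {"offset": [0.5, -4.5, 0], "delta_rot": [0, 0, 0], "claw": -0.4},
    {"offset": [0.6, -5.4, 0], "delta_rot": [0, 0, 0], "claw": -0.4},
    {"offset": [0.75, -6.3, 0], "delta_rot": [0, 0, 0], "claw": -0.4},
    {"offset": [0.9, -7.2, 0], "delta_rot": [0, 0, 0], "claw": -0.4},
    {"offset": [1.1, -8.1, 0], "delta_rot": [0, 0, 0], "claw": -0.4},
    {"offset": [1.25, -9.0, 0], "delta_rot": [0, 0, 0], "claw": -0.4},
    {"offset": [1.45, -9.9, 0], "delta_rot": [0, 0, 0], "claw": -0.4},
    {"offset": [1.6, -10.7, 0], "delta_rot": [0, 0, 0], "claw": -0.4},
    {"offset": [1.75, -11.5, 0], "delta_rot": [0, 0, 0], "claw": -0.4},
    {"offset": [1.95, -12.3, 0], "delta_rot": [0, 0, 0], "claw": -0.4},
    {"offset": [1.95, -12.3, 0], "delta_rot": [0, 0, 0], "claw": -0.4},
    {"offset": [1.95, -12.3, 0], "delta_rot": [0, 0, 0], "claw": -0.4},
    {"offset": [1.75, -11.3, 0], "delta_rot": [0, 0, 0], "claw": -0.4},
    {"offset": [1.75, -11.3, 4], "delta_rot": [0, 0, 0], "claw": -0.4},
    {"offset": [0.9, -7.3, 6], "delta_rot": [0, 0, 0], "claw": -0.4},
    {"offset": [0.1, -3.3, 8], "delta_rot": [0, 0, 0], "claw": -0.4},
  ],
)

```text
time_s: 12.25
tool_pos: [0.5271, -0.0029, 0.1336]
tcp_rot: [[-0.194, 0.981, 0.002], [0.981, 0.194, -0.0], [-0.001, 0.001, -1.0]]
force: [0.1, 1.8, 0.1]
finger_gap: 0.0262
grasp_force: 0.0
```

jog_arm(
  moves=[
    {"offset": [-0.6, 4, 3], "delta_rot": [0, 0, 0], "claw": -0.4},
    {"offset": [-1.2, 8, 6], "delta_rot": [0, 0, 0], "claw": -0.4},
    {"offset": [-2, 12, 8], "delta_rot": [0, 0, 0], "claw": -0.4},
    {"offset": [-3, 15, 8], "delta_rot": [0, 0, 0], "claw": -0.4},
    {"offset": [-3, 15, 8], "delta_rot": [0, 0, 0], "claw": -0.4},
    {"offset": [-3, 15, 8], "delta_rot": [0, 0, 0], "claw": -0.4},
  ],
)

```text
time_s: 12.75
tool_pos: [0.4953, 0.1527, 0.2129]
tcp_rot: [[-0.207, 0.978, 0.001], [0.978, 0.207, 0.003], [0.002, 0.001, -1.0]]
force: [-0.3, 0.5, -1.5]
finger_gap: 0.0265
grasp_force: 0.0
```

Run:
```python
from h import *
im=r.get_image("scene");a=cv2.resize(im[150:210,160:280],None,fx=5,fy=5,interpolation=cv2.INTER_CUBIC)
t=r.get_image("top");b=cv2.resize(t[150:210,300:420],None,fx=5,fy=5,interpolation=cv2.INTER_CUBIC)
cv2.imwrite("pics/s7.png",np.vstack([a,b])[:,:,::-1])
s=r.sense();print(s["time_s"],s["tool_pos"],press(s["tool_pos"]))
for (c,rad),ar in small(t,75): print(np.round(c,1),round(rad,1),ar,press(ray("top",[c],.057)[0]))
```

```text
12.85 [0.4961478  0.14737042 0.21188801] [-2.000e-01  2.239e+02]
[266.  234.9] 22.0 390.5 [-73.8 250.1]
[310.5 224. ] 34.2 470.0 [-71.3 120.6]
[372.5 184.5] 18.8 288.5 [ -0.  -78.5]
[397.5 161. ] 8.8 124.5 [  50.5 -165.2]
[266.9 165.5] 23.2 319.5 [119.3 204.3]
```

View pics/s7.png

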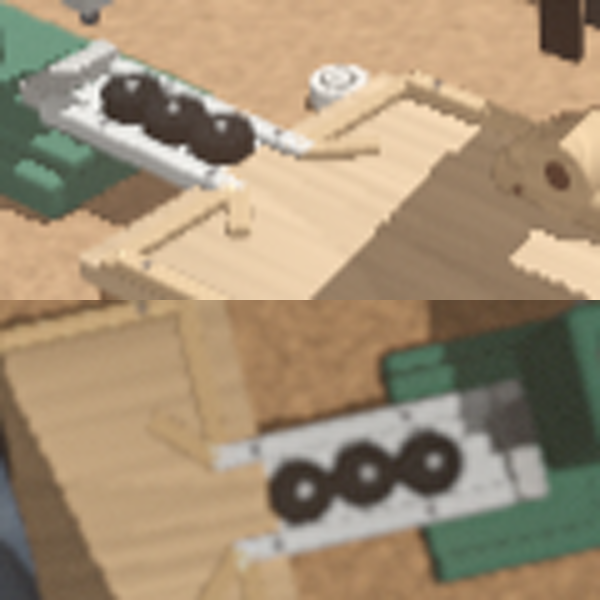

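All three wheels lie flat in a row between the rails. In the lower (top-camera) half of the picture they are at (300,490), (367,473) and (432,462). Their trailing edge is about 20 mm past the gate, and the arm is clear.

```bash
python3 -c "
from bench import r
print(r.hand_in())"
```

```text
the job is handed in; nothing more can be done
None
```

I swept all three small black wheels through the gate; they lie flat in a row inside the lane, the trailing edge about 20 mm past the gate, and I handed the job in at about 13 s with the arm clear.

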